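# Put the burners of the gas hob back together after cleaning

### The job

The gas hob has just been cleaned: put its burners back together. First set the loose crown (the slotted aluminium ring) on the bare burner, around the little brass jet in its middle, and then cover each of the three burners with the black cap of its own size: small cap on the small burner, medium on the medium, and the large cap on top of the crown. Every part must end up flat and centred and let go of, set down rather than dropped, and leave the coaster, the mug and the spice jar where they are.

Things in the scene. Friction and masses are not known exactly. Their poses are not given: they have to be found in the camera images.
- cap_small_center (a point): Burner cap: a loose flat round disc of black enamelled steel, 42 mm in diameter and 14 mm thick, about 70 g, lying flat on the counter top side up. The smallest of the three caps. This point is its centre, half-way up (7 mm above its underside); z is up through its top. It is round, so yaw means nothing.
- cap_medium_center (a point): Burner cap: a loose flat round disc of black enamelled steel, 56 mm in diameter and 14 mm thick, about 120 g, lying flat on the counter top side up. The middle one of the three caps. This point is its centre, half-way up (7 mm above its underside); z is up through its top. It is round, so yaw means nothing.
- cap_large_center (a point): Burner cap: a loose flat round disc of black enamelled steel, 70 mm in diameter and 14 mm thick, about 200 g, lying flat on the counter top side up. The largest of the three caps. This point is its centre, half-way up (7 mm above its underside); z is up through its top. It is round, so yaw means nothing.
- crown_center (a point): The loose crown of the large burner: a slotted aluminium ring, 62 mm outside diameter, 44 mm hole right through, 22 mm high, about 110 g, lying flat on the counter, the same either way up. This point is its centre, half-way up (11 mm above its underside), in the middle of the hole; z is up. It is round, so yaw means nothing.
- burner_small_seat (a point): The smallest of the three fixed burners on the hob (a fixed steel plate 510 x 450 mm, 10 mm thick): a dark round dish 48 mm across, 6 mm high, with a fixed slotted aluminium crown in its middle, 34 mm across, 22 mm high, flat on top, no cap yet. This point is on the axis at the crown's top, 38 mm above the counter, where the cap's underside goes. z is up.
- burner_medium_seat (a point): The middle-sized of the three fixed burners on the hob (a fixed steel plate 510 x 450 mm, 10 mm thick): a dark round dish 64 mm across, 6 mm high, with a fixed slotted aluminium crown in its middle, 48 mm across, 22 mm high, flat on top, no cap yet. This point is on the axis at the crown's top, 38 mm above the counter, where the cap's underside goes. z is up.
- burner_large_seat (a point): The largest of the three fixed burners, bare: a dark round dish 82 mm across, 6 mm high, on the hob plate, with a brass jet 20 mm across standing 8 mm up in its middle; its crown is missing. This point is on the axis, on the flat top of the dish, 16 mm above the counter, where the crown's underside goes; the large cap's underside goes 22 mm above this point, on the crown. z is up.
- coaster: A loose round cork coaster, 90 mm across and 8 mm thick, lying among the burner parts; not to be moved. Origin at the centre of its underside.
- mug: A loose white mug, 76 mm across and 85 mm high with a handle, standing beyond the parts; not to be moved. Origin at the centre of its underside.
- spice_jar: A loose glass spice jar with a steel lid, 48 mm across and 95 mm high, standing beyond the parts; not to be moved. Origin at the centre of its underside.
Mind the look-alikes: they are no part of the job. What is shaped like the part that bears crown_center but orange or red is not meant.

How it is judged (in metres and radians):
At the end, for the whole second after the job is handed in: Small and medium caps on the small and medium burners, loose crown on the large burner's dish, large cap on that crown: each within 10 mm of the burner's axis seen from above, at its proper height within 3 mm (large cap 4 mm), level within 0.08 rad, let go of and at rest (horizontal distance between cap_small_center and burner_small_seat below 0.01 m and z of cap_small_center in the frame of burner_small_seat between 0.004 and 0.01 m and horizontal distance between cap_medium_center and burner_medium_seat below 0.01 m and z of cap_medium_center in the frame of burner_medium_seat between 0.004 and 0.01 m and horizontal distance between each of crown_center, cap_large_center and burner_large_seat below 0.01 m and z of crown_center in the frame of burner_large_seat between 0.008 and 0.014 m and z of cap_large_center in the frame of burner_large_seat between 0.025 and 0.033 m and angle between each of cap_small_center, cap_medium_center, cap_large_center, crown_center's own z axis and vertical below 0.08 rad and linear speed of each of cap_small, cap_medium, cap_large, crown below 0.02 m/s and contact force between each of cap_small, cap_medium, cap_large, crown and the fingers below 0.05 N); the robot touches nothing.
It fails at once if the coaster is moved by more than 25 mm or tipped (distance of coaster from where it was at the start of the episode above 0.025 m or angle between coaster's own z axis and vertical above 0.3 rad).
It fails at once if the mug is moved by more than 25 mm or tipped (distance of mug from where it was at the start of the episode above 0.025 m or angle between mug's own z axis and vertical above 0.3 rad).
It fails at once if the spice jar is moved by more than 25 mm or tipped (distance of spice_jar from where it was at the start of the episode above 0.025 m or angle between spice_jar's own z axis and vertical above 0.3 rad).
It fails at once if a burner part is dropped from more than about 15 mm (it falls faster than 0.55 m/s with no finger on it) ((linear speed of cap_small above 0.55 m/s and contact force between cap_small and the fingers below 0.05 N) or (linear speed of cap_medium above 0.55 m/s and contact force between cap_medium and the fingers below 0.05 N) or (linear speed of cap_large above 0.55 m/s and contact force between cap_large and the fingers below 0.05 N) or (linear speed of crown above 0.55 m/s and contact force between crown and the fingers below 0.05 N)).
It also fails if it takes over 109 s, if anything falls off the work surface, if the arm or the gripper's body presses on something with over 40 N, if the wrist force passes 120 N, or if a joint passes its speed limit or range.

### The arm

A 6-joint arm with a two-finger parallel gripper is mounted at the origin on the work surface. World frame = base frame: x ahead of the robot, y to its left, z up, the work surface at z = 0. Lengths are in mm, angles in rad, forces in N, time in s.
With the tool pointing down it reaches from about 400 to 925 mm from the base axis. Payload 12.5 kg.
Tool frame: the origin (TCP) lies at the very end of the fingers, on their centre line; the grasp point (between the pads) lies 19 mm behind it; z points along the fingers, y is the line along which they close (so a half turn about z gives the same grasp; the last joint's range is limited). The gripper opens to 95 mm and grips with 3 to 60 N. Pads are 20 mm wide; open, the fingers measure 119 mm over their backs; the gripper's body (75 mm by 180 mm) begins 59 mm behind the grasp point.
Start: joints at [-0.106, 0.491, 1.559, -0, 1.092, -0.106], TCP at [625.017, 0.021, 214.661] pointing down, gripper open.
Joint ranges: [-3.1, 3.1], [-0.84, 2.19], [0.05, 2.79], [-1.13, 4.28], [0.06, 2.93], [-2.69, 2.69]. Speed limits (rad/s): [2.22, 2.22, 2.79, 3.14, 3.14, 3.14].

### API

Orientations are given as [roll, pitch, yaw] about the fixed x, y, z axes, in that order (R = Rz(yaw) Ry(pitch) Rx(roll)).
In Python, from cell import state, imaging, env, spot_in, mark_of gives the robot as it stands. The module is installed in compiled form; this text tells all that it offers.
- The arm moves only by the tool step_arm, never from a script. Its argument "increments" is a list of rows, each an object with "slide": the shift along the tool's x, y, z in m, a list of three; "roll": the turn about the tool's z in rad. A call has 1 to 5 rows; each row is the pose to reach, as a shift and turn from the pose commanded when the call began, along the tool's axes at that moment; what a row does not reach only later rows make up. A row lasts 1/8 s, in which the tool goes at most 62.5 mm and 10.7 degrees, less where a joint would pass 70% of its speed; a pose out of reach is approached as far as the arm can. A call with a gripper value outside its range is refused whole. "fingers" is the opening, from 0 (shut) to 1 (fully open), set as the call begins (left out, the last holds). The fingers move at their own pace and stop on an object; the grip force is fixed at half the most. Time passes only in rows, so rows that repeat a pose let the fingers close. It gives the time, the measured TCP pose, the force, the opening and the grip force at its end, in the units of the state.
- state(): the state, without advancing time (a new reading comes with each control period).
- imaging.read_camera(name): name is "scene" or "side" or "wrist"; returns a dict with "color" (420x560x3 uint8, red, green, blue), "z_map" (420x560 float32, mm along the optical axis (not along the pixel's ray), 0 where there is no reading), "intrinsics" (3x3 intrinsics, pixels), "camera_from_world" (4x4, takes a point from world to camera coordinates). Camera axes: x right, y up, looking along -z (the intrinsics and any distortion apply to the point x, -y, -z); pixel columns grow to the right and rows downward; lengths in mm; the calibration is good to about 2 mm. A picture is of the moment at which its call begins.
- env.job_done(): hands the job in; it is judged then, once.
Trained networks look in the newest picture that a camera, given by its name, has taken for a name from the list of things; names that differ only in an ending like _2 or _b are one class to them, and where a whole thing is asked for, a point or a joint stands for the part that bears it (a point fixed in the world has none). Each returns a list of dicts, best first, with "confidence" (0 to 1); they miss things now and then, are a little off and sometimes report something else, mostly with a low value. They report only what shows in the picture. A call takes as long as a camera call. They do not tell look-alikes from the thing itself.
- spot_in(camera, target): "bbox" ([left, top, right, bottom] in pixels, round what is visible of it).
- mark_of(camera, target): "uv" ([column, row] in pixels: a listed point, or the origin of a listed thing).
The state is a dict: "t": time; "joints": joint angles; "qvel": joint speeds; "tau": joint torques, N m; "eef_pos": TCP position; "tcp_rot": TCP orientation; "ft_force": force on the tool from outside, world axes, zero at the start; "moment": the same for the moment, N m; "opening": opening from 0.0 (shut) to 1.0 (fully open); "grip_force": force on a finger pad.
Only numpy, scipy, OpenCV 4.12 (cv2) and the standard library are available. Lean on these libraries where they do the work, as an engineer would, in place of code of your own. Each camera call takes 0.05 s, during which the arm holds its last target. There are 200 camera calls.

## Working session

There is one attempt and no reset: what is moved stays moved. The work goes in short steps, Python scripts to look and compute and a tool call to move; the robot and the scene stay as the last step left them, time stands still between calls to the robot, and variables do not carry over. Pictures are saved under pics/ and viewed, at most 14 in all, crops included, and the job is handed in when it is done.

Besides the shell and the picture viewer there is one more tool, called after ">>>" by a JSON object that holds its "op" and its "data", one argument or row to a line. step_arm: Moves the arm, as the interface text tells. Its arguments: {"type":"object","properties":{"increments":{"type":"array"},"fingers":{"type":"number"}},"required":["increments"]}

```bash
mkdir -p pics; cat > h.py <<'E'
import numpy as np, cv2
from cell import state, imaging, env, spot_in, mark_of
def ray_plane(c,uv,z):
    K=np.array(c["intrinsics"]);T=np.linalg.inv(np.array(c["camera_from_world"]))
    p=np.linalg.inv(K)@[uv[0],uv[1],1]; d=T[:3,:3]@[p[0],-p[1],-p[2]]; o=T[:3,3]
    return o+d*(z-o[2])/d[2]
def world_map(c):
    K=np.array(c["intrinsics"]);T=np.linalg.inv(np.array(c["camera_from_world"]));z=c["z_map"]
    v,u=np.mgrid[:z.shape[0],:z.shape[1]]
    P=np.stack([(u-K[0,2])/K[0,0]*z,-(v-K[1,2])/K[1,1]*z,-z],-1)
    W=P@T[:3,:3].T+T[:3,3]; W[z==0]=np.nan
    return W
def save(c,n): cv2.imwrite(f"pics/{n}.png",c["color"][:,:,::-1])
E
python3 - <<'E'
from h import *
s=state();print(s)
H=dict(cap_small_center=7,cap_medium_center=7,cap_large_center=7,crown_center=11,burner_small_seat=38,burner_medium_seat=38,burner_large_seat=16,coaster=0,mug=0,spice_jar=0)
for n in["scene","side","wrist"]:
    c=imaging.read_camera(n);save(c,n+"0")
    for k,z in H.items():
        print(n,k,[(round(m["confidence"],2),np.round(m["uv"]).tolist(),np.round(ray_plane(c,m["uv"],z)[:2]).tolist()) for m in mark_of(n,k)[:4]])
E
```

```text
{'t': 0.0, 'joints': array([-1.05586423e-01,  4.91584719e-01,  1.55943969e+00,  3.09162675e-06,
        1.09171047e+00, -1.05615219e-01]), 'qvel': array([ 1.22495453e-03,  4.81243213e-05, -1.35475323e-03, -1.22257930e-03,
        2.83099375e-05, -1.19959684e-03]), 'tau': array([-9.52334158e-04, -6.12640929e+01, -2.58175153e+01,  6.92750537e-02,
        4.83079045e-02, -1.38641695e-05]), 'eef_pos': array([6.24758489e+02, 5.75544360e-02, 2.14049483e+02]), 'tcp_rot': array([-3.14045708e+00, -1.23138704e-04,  1.57082363e+00]), 'ft_force': array([ 0.19972285, -0.47119328, -0.32692359]), 'moment': array([ 0.02615756, -0.00809976, -0.06629772]), 'grip_force': 0.0, 'opening': 1.0005391190314714}
scene cap_small_center [(0.52, [228.0, 164.0], [605.0, -271.0])]
scene cap_medium_center [(0.8, [241.0, 114.0], [453.0, -412.0])]
scene cap_large_center [(0.63, [275.0, 144.0], [452.0, -250.0])]
scene crown_center [(0.86, [264.0, 242.0], [689.0, 1.0]), (0.83, [228.0, 269.0], [806.0, 6.0]), (0.7, [299.0, 216.0], [568.0, -7.0]), (0.7, [195.0, 212.0], [770.0, -188.0])]
scene burner_small_seat [(0.71, [4
[... 1135 characters left out ...]
3.0, -256.0])]
side mug [(0.85, [412.0, 295.0], [745.0, -324.0])]
side spice_jar [(0.59, [346.0, 236.0], [754.0, -94.0])]
wrist cap_small_center []
wrist cap_medium_center []
wrist cap_large_center [(0.94, [139.0, 378.0], [449.0, -264.0]), (0.72, [256.0, 379.0], [599.0, -264.0])]
wrist crown_center [(0.9, [279.0, 276.0], [628.0, -116.0]), (0.73, [452.0, 179.0], [810.0, -1.0]), (0.64, [219.0, 185.0], [563.0, -9.0])]
wrist burner_small_seat []
wrist burner_medium_seat [(0.69, [123.0, 15.0], [492.0, 149.0])]
wrist burner_large_seat [(0.25, [124.0, 15.0], [484.0, 153.0])]
wrist coaster [(0.81, [254.0, 376.0], [596.0, -267.0])]
wrist mug []
wrist spice_jar [(0.96, [391.0, 247.0], [757.0, -85.0])]
```

View pics/scene0.png

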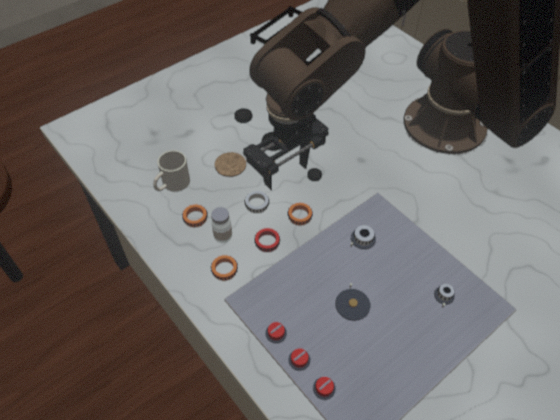

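View pics/side0.png

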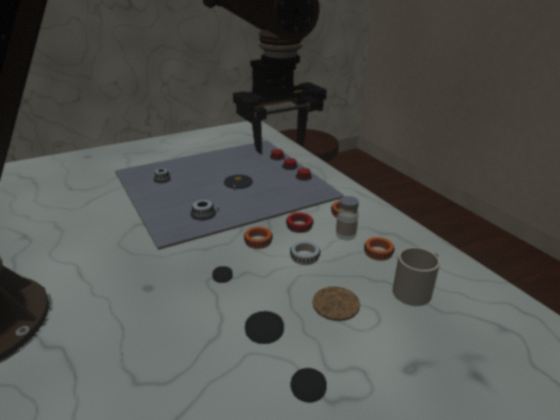

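View pics/wrist0.png

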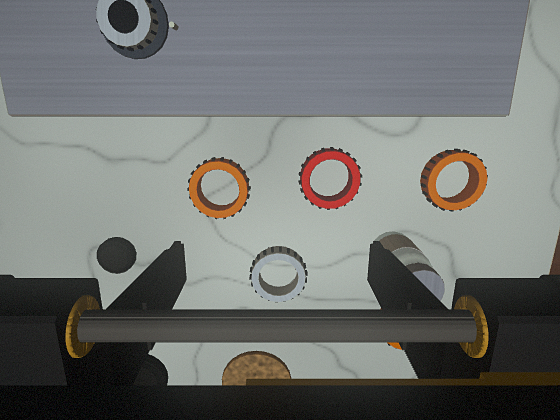

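Crown candidates in the scene picture: aluminium (257,202), orange (195,214), (228,267) and (300,213), red (267,240). The aluminium one is meant; in the wrist view it is at (279,275). The caps in the side picture are small (222,274), large (265,326) and medium (309,384). The brown disc at (337,303) is the coaster.

```bash
cat >> h.py <<'E'
def blob(c,W,xy,zt,r,tol=4,dark=None):
    """centre/diameter of pts near height zt round xy, extents in world"""
    m=(abs(W[...,2]-zt)<tol)&(np.hypot(W[...,0]-xy[0],W[...,1]-xy[1])<r)
    if dark is not None: m&=(c["color"].max(-1)<dark)
    P=W[m]
    if len(P)<8: return None
    (x,y),R=cv2.minEnclosingCircle(P[:,:2].astype(np.float32))
    return np.round([x,y,2*R,np.median(P[:,2]),len(P)]).tolist(), np.round(P[:,:2].mean(0)).tolist()
E
python3 - <<'E'
from h import *
T=dict(small=((443,-100),14,35,70),large=((452,-262),14,50,70),med=((457,-408),14,42,70),crown=((628,-110),22,45,None),bs=((453,385),38,30,None),bm=((493,153),38,38,None),bl=((640,272),16,60,70))
for n in["scene","side","wrist"]:
    c=imaging.read_camera(n);W=world_map(c)
    for k,(xy,z,r,d) in T.items(): print(n,k,blob(c,W,xy,z,r,4 if k!="bl" else 3,d))
    if n=="wrist": cv2.imwrite("pics/crop.png",cv2.resize(c["color"][215:330,210:350,::-1],None,fx=3,fy=3))
E
```

```text
scene small ([443.0, -88.0, 41.0, 15.0, 109.0], [445.0, -88.0])
scene large ([452.0, -261.0, 67.0, 15.0, 60.0], [458.0, -269.0])
scene med ([453.0, -400.0, 57.0, 14.0, 147.0], [456.0, -399.0])
scene crown ([629.0, -110.0, 65.0, 21.0, 182.0], [628.0, -110.0])
scene bs ([459.0, 383.0, 39.0, 38.0, 153.0], [458.0, 384.0])
scene bm ([492.0, 151.0, 50.0, 38.0, 244.0], [493.0, 151.0])
scene bl None
side small ([439.0, -95.0, 43.0, 14.0, 209.0], [440.0, -98.0])
side large ([449.0, -267.0, 69.0, 14.0, 893.0], [448.0, -269.0])
side med ([452.0, -407.0, 55.0, 14.0, 858.0], [451.0, -408.0])
side crown ([627.0, -118.0, 67.0, 22.0, 237.0], [625.0, -118.0])
side bs ([458.0, 378.0, 37.0, 38.0, 66.0], [457.0, 377.0])
side bm ([491.0, 144.0, 52.0, 38.0, 172.0], [490.0, 143.0])
side bl ([638.0, 256.0, 91.0, 16.0, 287.0], [637.0, 257.0])
wrist small ([442.0, -91.0, 42.0, 13.0, 957.0], [443.0, -90.0])
wrist large ([463.0, -255.0, 49.0, 13.0, 601.0], [466.0, -253.0])
wrist med None
wrist crown ([627.0, -113.0, 63.0, 21.0, 1094.0], [626.0, -112.0])
wrist bs None
wrist bm ([491.0, 148.0, 49.0, 37.0, 2178.0], [492.0, 145.0])
wrist bl None
```

View pics/crop.png

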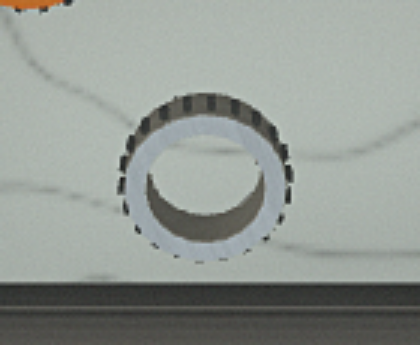

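The crop shows a grey slotted ring at about (205,185), so it is the aluminium crown. I'll move over it.

>>> {"op": "step_arm", "data": {
  "increments": [
    {"slide": [-0.04,0.001,0],"roll": 0.15},
    {"slide": [-0.09,0.002,0.02],"roll": 0.3},
    {"slide": [-0.113,0.002,0.04],"roll": 0.45},
    {"slide": [-0.113,0.002,0.06],"roll": 0.6},
    {"slide": [-0.113,0.002,0.06],"roll": 0.6}
  ],
  "fingers": 1
}}

```text
t: 2.42
eef_pos: [626.4, -113.1, 153.4]
tcp_rot: [-3.139, 0.001, 0.971]
ft_force: [0.3, -0.1, 0.9]
opening: 1.001
grip_force: 0.0
```

```bash
python3 - <<'E'
from h import *
s=state();print(s["eef_pos"],s["tcp_rot"])
c=imaging.read_camera("wrist");W=world_map(c);save(c,"w1")
print(blob(c,W,(627,-113),22,45,4),[(m["uv"],ray_plane(c,m["uv"],11)) for m in mark_of("wrist","crown_center")])
E
```

```text
[ 626.37895138 -113.13477219  153.41683864] [-3.13910132e+00  7.69393398e-04  9.71197292e-01]
([625.0, -113.0, 64.0, 21.0, 1905.0], [627.0, -112.0]) []
```

>>> {"op": "step_arm", "data": {
  "increments": [
    {"slide": [0,0,0.05]},
    {"slide": [0,0,0.1]},
    {"slide": [0,0,0.13]},
    {"slide": [0,0,0.149]},
    {"slide": [0,0,0.149]}
  ]
}}

```text
invalid input at $.increments[0]: expected keys slide, roll
```

>>> {"op": "step_arm", "data": {
  "increments": [
    {"slide": [0,0,0]},
    {"slide": [0,0,0]},
    {"slide": [0,0,0]},
    {"slide": [0,0,0]},
    {"slide": [0,0,0]}
  ],
  "fingers": 0.4
}}

```text
invalid input at $.increments[0]: expected keys slide, roll
```

>>> {"op": "step_arm", "data": {
  "increments": [
    {"slide": [0,0,0.05],"roll": 0},
    {"slide": [0,0,0.1],"roll": 0},
    {"slide": [0,0,0.13],"roll": 0},
    {"slide": [0,0,0.149],"roll": 0},
    {"slide": [0,0,0.149],"roll": 0}
  ]
}}

```text
t: 3.15
eef_pos: [627.1, -112.7, 5.5]
tcp_rot: [-3.141, 0.0, 0.972]
ft_force: [0.5, 0.4, 0.1]
opening: 0.998
grip_force: 0.0
```

>>> {"op": "step_arm", "data": {
  "increments": [
    {"slide": [0,0,0],"roll": 0},
    {"slide": [0,0,0],"roll": 0},
    {"slide": [0,0,0],"roll": 0},
    {"slide": [0,0,0],"roll": 0},
    {"slide": [0,0,0],"roll": 0}
  ],
  "fingers": 0.4
}}

```text
t: 3.78
eef_pos: [627.2, -113.0, 6.1]
tcp_rot: [3.141, -0.0, 0.971]
ft_force: [-1.6, 0.6, 5.2]
opening: 0.653
grip_force: 30.0
```

>>> {"op": "step_arm", "data": {
  "increments": [
    {"slide": [0,0,-0.03],"roll": 0},
    {"slide": [0,0,-0.07],"roll": 0},
    {"slide": [0,0,-0.12],"roll": -0.15},
    {"slide": [0.04,-0.026,-0.13],"roll": -0.3},
    {"slide": [0.08,-0.052,-0.13],"roll": -0.45}
  ]
}}

```text
t: 4.4
eef_pos: [629.5, -17.0, 136.8]
tcp_rot: [3.14, -0.0, 1.424]
ft_force: [0.2, 0.1, -0.7]
opening: 0.655
grip_force: 30.0
```

```bash
cat >> h.py <<'E'
def to(x,y,z,yaw=None):
    s=state();p=s["eef_pos"];a=s["tcp_rot"][2];d=np.array([x,y,z])-p
    c,n=np.cos(a),np.sin(a)
    print("tcp",np.round(p,1),"yaw",round(a,3),"f",np.round(s["ft_force"],1),"op",round(s["opening"],3),"grip",round(s["grip_force"],1))
    print("slide",np.round([c*d[0]+n*d[1],n*d[0]-c*d[1],-d[2]],1), "roll",None if yaw is None else round(a-yaw,3))
E
python3 -c "
from h import *
to(638,200,140,1.571)"
```

```text
tcp [629.5 -17.  136.8] yaw 1.424 f [ 0.2  0.1 -0.7] op 0.655 grip 30.0
slide [215.9 -23.3  -3.2] roll -0.147
```

>>> {"op": "step_arm", "data": {
  "increments": [
    {"slide": [0.05,-0.005,0],"roll": -0.08},
    {"slide": [0.11,-0.012,0],"roll": -0.147},
    {"slide": [0.165,-0.018,-0.02],"roll": -0.147},
    {"slide": [0.216,-0.023,-0.04],"roll": -0.147},
    {"slide": [0.216,-0.023,-0.04],"roll": -0.147}
  ]
}}

```text
t: 5.03
eef_pos: [638.8, 203.0, 176.8]
tcp_rot: [3.139, -0.001, 1.572]
ft_force: [-0.6, 0.3, -1.8]
opening: 0.659
grip_force: 30.0
```

```bash
python3 - <<'E'
from h import *
to(638,260,50,1.571)
c=imaging.read_camera("wrist");W=world_map(c);save(c,"w2")
for z in (16,38): print(blob(c,W,(638,262) if z==16 else (458,382),z,60 if z==16 else 30,3))
for k,z in dict(burner_large_seat=16,burner_small_seat=38,burner_medium_seat=38).items(): print(k,[(m["confidence"],np.round(m["uv"]),np.round(ray_plane(c,m["uv"],z))) for m in mark_of("wrist",k)])
p=state()["eef_pos"];print(blob(c,W,p[:2],p[2]+17,45,8))
E
```

```text
tcp [638.8 203.  176.8] yaw 1.572 f [-0.6  0.3 -1.8] op 0.659 grip 30.0
slide [ 57.   -0.8 126.8] roll 0.001
([637.0, 263.0, 87.0, 15.0, 6141.0], [639.0, 266.0])
None
burner_large_seat [(0.55, array([278., 122.]), array([640., 263.,  16.]))]
burner_small_seat []
burner_medium_seat [(0.75, array([117., 246.]), array([492., 153.,  38.]))]
([638.0, 211.0, 77.0, 191.0, 6660.0], [638.0, 211.0])
```

View pics/w2.png

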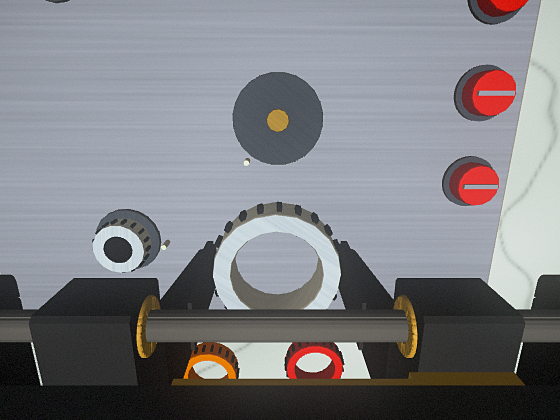

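The held crown is at about (278,265), the bare dish with its brass jet at (278,118), and the medium burner at (120,248). I'll fit the dish and the crown in this same picture.

```bash
python3 - <<'E'
from h import *
c=imaging.read_camera("wrist");W=world_map(c);p=state()["eef_pos"]
g=c["color"]
sub=g[60:175,225:330].astype(int)
m=(sub.max(-1)<95).astype(np.uint8)
cn=max(cv2.findContours(m,cv2.RETR_EXTERNAL,cv2.CHAIN_APPROX_NONE)[0],key=cv2.contourArea)
e=cv2.fitEllipse(cv2.convexHull(cn));uv=(e[0][0]+225,e[0][1]+60);print(e,uv,ray_plane(c,uv,16))
b=(sub[...,0]-sub[...,2]>50);v,u=np.nonzero(b);uv=(u.mean()+225,v.mean()+60);print("jet",uv,ray_plane(c,uv,24))
# crown top: ray-intersect bright pixels
zt=p[2]+16
m=(abs(W[...,2]-zt)<4)&(np.hypot(W[...,0]-p[0],W[...,1]-p[1])<45)&(g.min(-1)>140)
v,u=np.nonzero(m);P=np.array([ray_plane(c,q,zt)[:2] for q in zip(u,v)],np.float32)
print(len(P),P.min(0),P.max(0),"tcp",p)
# hole fit
r=np.hypot(*(P-P.mean(0)).T)
h=m.astype(np.uint8);cs,hi=cv2.findContours(h,cv2.RETR_CCOMP,cv2.CHAIN_APPROX_NONE)
for q in cs:
    if len(q)>60:
        Q=np.array([ray_plane(c,t[0],zt)[:2] for t in q]);print(len(q),Q.min(0),Q.max(0))
E
```

```text
((58.48284912109375, 47.01713562011719), (74.65052032470703, 93.66000366210938), 140.54344177246094) (283.48284912109375, 107.01713562011719) [644.28939222 270.99638067  16.        ]
jet (np.float64(277.9515306122449), np.float64(114.47193877551021)) [639.38429823 265.01433357  24.        ]
4109 [608.0172  181.27858] [667.9688  228.95013] tcp [638.63684562 198.1403361  174.94704274]
485 [608.01721939 181.27858466] [667.96882429 228.95013661]
```

>>> {"op": "step_arm", "data": {
  "increments": [
    {"slide": [0.04,0.001,0.0],"roll": 0},
    {"slide": [0.066,0.001,0.04],"roll": 0},
    {"slide": [0.066,0.001,0.08],"roll": 0},
    {"slide": [0.066,0.001,0.1],"roll": 0},
    {"slide": [0.066,0.001,0.1],"roll": 0}
  ]
}}

```text
t: 5.9
eef_pos: [639.8, 264.3, 74.5]
tcp_rot: [-3.139, 0.001, 1.566]
ft_force: [0.6, -0.8, -0.7]
opening: 0.655
grip_force: 30.0
```

```bash
python3 - <<'E'
from h import *
c=imaging.read_camera("wrist");save(c,"w3")
to(639.3,264.7,23,1.571)
E
```

```text
tcp [640.6 264.7  76.1] yaw 1.567 f [-1.2 -0.1 -0.6] op 0.651 grip 30.0
slide [ 0.  -1.3 53.1] roll -0.004
```

>>> {"op": "step_arm", "data": {
  "increments": [
    {"slide": [0,0,0.02],"roll": 0},
    {"slide": [0,0,0.036],"roll": 0},
    {"slide": [0,0,0.046],"roll": 0},
    {"slide": [0,0,0.051],"roll": 0},
    {"slide": [0,0,0.0535],"roll": 0}
  ]
}}

```text
t: 6.58
eef_pos: [640.1, 265.5, 22.1]
tcp_rot: [3.142, -0.0, 1.568]
ft_force: [-6.2, -2.1, 13.1]
opening: 0.649
grip_force: 30.0
```

>>> {"op": "step_arm", "data": {
  "increments": [
    {"slide": [0,0,0],"roll": 0},
    {"slide": [0,0,0],"roll": 0}
  ]
}}

```text
t: 6.82
eef_pos: [640.2, 265.5, 22.5]
tcp_rot: [3.141, -0.0, 1.568]
ft_force: [-0.6, 0.0, -1.7]
opening: 0.655
grip_force: 30.0
```

>>> {"op": "step_arm", "data": {
  "increments": [
    {"slide": [0,0,0],"roll": 0},
    {"slide": [0,0,0],"roll": 0},
    {"slide": [0,0,0],"roll": 0},
    {"slide": [0,0,0],"roll": 0}
  ],
  "fingers": 1
}}

```text
t: 7.32
eef_pos: [640.0, 265.4, 22.2]
tcp_rot: [3.141, -0.0, 1.568]
ft_force: [0.6, 0.2, 0.7]
opening: 0.981
grip_force: 0.0
```

>>> {"op": "step_arm", "data": {
  "increments": [
    {"slide": [0,0,-0.03],"roll": 0},
    {"slide": [0,0,-0.08],"roll": 0},
    {"slide": [0,0,-0.13],"roll": 0},
    {"slide": [-0.06,0,-0.15],"roll": 0},
    {"slide": [-0.06,0,-0.15],"roll": 0}
  ]
}}

```text
t: 7.95
eef_pos: [640.6, 202.7, 174.4]
tcp_rot: [3.138, -0.0, 1.565]
ft_force: [0.9, 0.6, 0.2]
opening: 1.003
grip_force: 0.0
```

```bash
python3 - <<'E'
from h import *
c=imaging.read_camera("wrist");W=world_map(c);save(c,"w4")
print(blob(c,W,(639.5,265),38,45,4),[(m["confidence"],np.round(ray_plane(c,m["uv"],27))) for m in mark_of("wrist","crown_center")])
print(blob(c,W,(492,149),38,38,4))
to(442,-91,150,1.571)
E
```

```text
([639.0, 264.0, 63.0, 37.0, 2156.0], [640.0, 266.0]) [(0.97, array([568.,   8.,  27.])), (0.97, array([677.,  13.,  27.]))]
([491.0, 149.0, 48.0, 37.0, 1949.0], [492.0, 150.0])
tcp [639.9 205.1 172.3] yaw 1.567 f [-0.4 -0.4 -1.1] op 0.997 grip 0.0
slide [-296.9 -196.6   22.3] roll -0.004
```

View pics/w4.png

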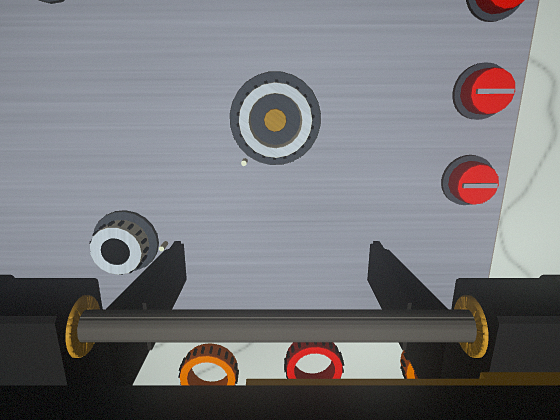

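The crown sits concentric with the jet and dish at (275,120). Next is the large cap.

>>> {"op": "step_arm", "data": {
  "increments": [
    {"slide": [-0.045,-0.019,0],"roll": 0},
    {"slide": [-0.1,-0.041,0],"roll": 0},
    {"slide": [-0.155,-0.063,0],"roll": 0},
    {"slide": [-0.21,-0.085,0],"roll": 0},
    {"slide": [-0.265,-0.107,0],"roll": 0}
  ]
}}

```text
t: 8.68
eef_pos: [531.3, -59.8, 171.4]
tcp_rot: [-3.141, -0.0, 1.569]
ft_force: [1.5, -1.2, 1.0]
opening: 0.994
grip_force: 0.0
```

>>> {"op": "step_arm", "data": {
  "increments": [
    {"slide": [-0.05,-0.02,0],"roll": 0},
    {"slide": [-0.1,-0.04,0],"roll": 0},
    {"slide": [-0.15,-0.06,0],"roll": 0},
    {"slide": [-0.19,-0.075,0.01],"roll": 0},
    {"slide": [-0.204,-0.083,0.02],"roll": 0}
  ]
}}

```text
t: 9.3
eef_pos: [448.1, -264.0, 151.1]
tcp_rot: [-3.141, -0.001, 1.567]
ft_force: [-0.5, -0.4, -0.1]
opening: 0.997
grip_force: 0.0
```

>>> {"op": "step_arm", "data": {
  "increments": [
    {"slide": [0,0,0],"roll": 0}
  ]
}}

```text
t: 9.43
eef_pos: [448.1, -262.5, 151.0]
tcp_rot: [-3.14, -0.002, 1.567]
ft_force: [-0.3, 0.3, 0.9]
opening: 1.0
grip_force: 0.0
```

```bash
python3 - <<'E'
from h import *
c=imaging.read_camera("wrist");W=world_map(c);save(c,"w5")
for k,xy,r in(("L",(451,-264),48),("M",(454,-405),40),("S",(442,-91),32)): print(k,blob(c,W,xy,14,r,4,80))
to(451,-264,4,1.571)
E
```

```text
L ([449.0, -263.0, 69.0, 13.0, 4566.0], [449.0, -262.0])
M ([453.0, -403.0, 56.0, 13.0, 453.0], [453.0, -415.0])
S ([441.0, -110.0, 19.0, 12.0, 81.0], [441.0, -111.0])
tcp [ 448.6 -262.   151.6] yaw 1.568 f [-0.   0.1  0.4] op 0.999 grip 0.0
slide [ -2.    2.4 147.6] roll -0.003
```

View pics/w5.png

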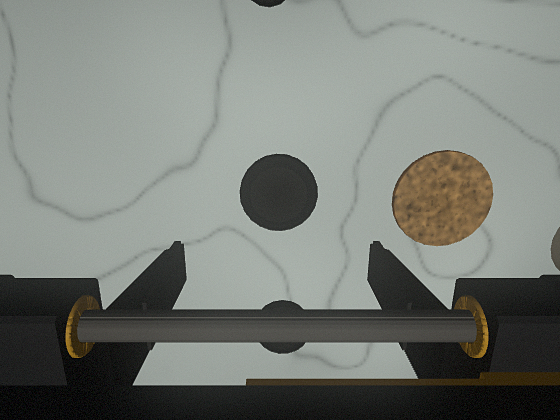

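The large cap is at (279,191), well clear of the coaster (443,198). The medium cap is partly hidden at (282,327).

>>> {"op": "step_arm", "data": {
  "increments": [
    {"slide": [-0.001,0.0005,0.05],"roll": 0},
    {"slide": [-0.001,0.0005,0.1],"roll": 0},
    {"slide": [-0.001,0.0005,0.132],"roll": 0},
    {"slide": [-0.001,0.0005,0.148],"roll": 0},
    {"slide": [-0.001,0.0005,0.148],"roll": 0}
  ]
}}

```text
t: 10.1
eef_pos: [449.3, -263.1, 3.9]
tcp_rot: [-3.141, -0.001, 1.569]
ft_force: [-0.2, -0.4, 0.7]
opening: 0.999
grip_force: 0.0
```

>>> {"op": "step_arm", "data": {
  "increments": [
    {"slide": [0,0,0],"roll": 0},
    {"slide": [0,0,0],"roll": 0},
    {"slide": [0,0,0],"roll": 0},
    {"slide": [0,0,0],"roll": 0}
  ],
  "fingers": 0.5
}}

```text
t: 10.6
eef_pos: [449.2, -264.2, 4.8]
tcp_rot: [3.141, 0.001, 1.568]
ft_force: [-0.4, 1.8, 7.0]
opening: 0.727
grip_force: 30.0
```

>>> {"op": "step_arm", "data": {
  "increments": [
    {"slide": [0,0,-0.03],"roll": 0},
    {"slide": [0,0,-0.08],"roll": 0},
    {"slide": [0,0,-0.13],"roll": 0},
    {"slide": [0.05,0.018,-0.15],"roll": 0},
    {"slide": [0.105,0.038,-0.15],"roll": 0}
  ]
}}

```text
t: 11.22
eef_pos: [487.9, -158.7, 156.0]
tcp_rot: [3.138, 0.001, 1.566]
ft_force: [-0.3, -0.7, -3.0]
opening: 0.724
grip_force: 30.0
```

```bash
python3 - <<'E'
from h import *
to(640,205,175,1.571)
E
```

```text
tcp [ 487.9 -158.7  156. ] yaw 1.566 f [-0.3 -0.7 -3. ] op 0.724 grip 30.0
slide [364.5 150.2 -19. ] roll -0.005
```

>>> {"op": "step_arm", "data": {
  "increments": [
    {"slide": [0.05,0.02,0],"roll": 0},
    {"slide": [0.105,0.042,0],"roll": 0},
    {"slide": [0.16,0.065,0],"roll": 0},
    {"slide": [0.215,0.088,0],"roll": 0},
    {"slide": [0.265,0.11,0],"roll": 0}
  ]
}}

```text
t: 11.85
eef_pos: [598.3, 107.6, 154.1]
tcp_rot: [-3.141, 0.0, 1.568]
ft_force: [0.9, -0.2, -2.9]
opening: 0.725
grip_force: 30.0
```

>>> {"op": "step_arm", "data": {
  "increments": [
    {"slide": [0.05,0.02,0],"roll": 0},
    {"slide": [0.085,0.034,0],"roll": 0},
    {"slide": [0.1,0.041,0],"roll": 0},
    {"slide": [0.1,0.041,0],"roll": 0}
  ]
}}

```text
t: 12.35
eef_pos: [639.1, 205.5, 153.7]
tcp_rot: [-3.141, 0.0, 1.569]
ft_force: [-0.5, 0.2, -2.4]
opening: 0.729
grip_force: 30.0
```

```bash
python3 - <<'E'
from h import *
c=imaging.read_camera("wrist");W=world_map(c);save(c,"w6")
print(blob(c,W,(639.5,265),38,45,4),"held",blob(c,W,state()["eef_pos"][:2],state()["eef_pos"][2]+10,50,5,90))
to(640,265,75,1.571)
E
```

```text
([639.0, 266.0, 64.0, 37.0, 2462.0], [640.0, 266.0]) held ([638.0, 216.0, 82.0, 162.0, 13273.0], [639.0, 211.0])
tcp [639.  204.7 153.8] yaw 1.568 f [-0.6 -0.4 -2.8] op 0.724 grip 30.0
slide [60.3  0.9 78.8] roll -0.003
```

View pics/w6.png

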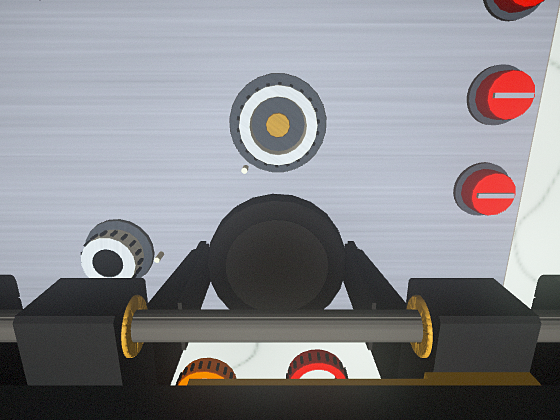

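The cap is held level at (277,255), ahead of the seated crown at (278,124). I'll go over it and down.

>>> {"op": "step_arm", "data": {
  "increments": [
    {"slide": [0.04,0.0005,0],"roll": 0},
    {"slide": [0.0605,0.0005,0.03],"roll": 0},
    {"slide": [0.0605,0.0005,0.07],"roll": 0},
    {"slide": [0.0605,0.0005,0.09],"roll": 0},
    {"slide": [0.0605,0.0005,0.1],"roll": 0}
  ]
}}

```text
t: 13.02
eef_pos: [640.1, 264.7, 53.6]
tcp_rot: [-3.141, 0.0, 1.567]
ft_force: [0.2, 0.6, -1.3]
opening: 0.729
grip_force: 30.0
```

>>> {"op": "step_arm", "data": {
  "increments": [
    {"slide": [0,0,0.004],"roll": 0},
    {"slide": [0,0,0.008],"roll": 0},
    {"slide": [0,0,0.0105],"roll": 0},
    {"slide": [0,0,0.0115],"roll": 0},
    {"slide": [0,0,0.0115],"roll": 0}
  ]
}}

```text
t: 13.65
eef_pos: [640.1, 266.0, 43.0]
tcp_rot: [3.141, -0.0, 1.568]
ft_force: [0.4, 0.6, -0.6]
opening: 0.73
grip_force: 30.0
```

```bash
python3 - <<'E'
from h import *
to(640,265.3,42.3,1.571)
E
```

```text
tcp [640.1 266.   43. ] yaw 1.568 f [ 0.4  0.6 -0.6] op 0.73 grip 30.0
slide [-0.7 -0.1  0.7] roll -0.003
```

>>> {"op": "step_arm", "data": {
  "increments": [
    {"slide": [0,0,0],"roll": 0},
    {"slide": [0,0,0],"roll": 0},
    {"slide": [0,0,0],"roll": 0},
    {"slide": [0,0,0],"roll": 0}
  ],
  "fingers": 1
}}

```text
t: 14.15
eef_pos: [640.1, 265.9, 42.7]
tcp_rot: [3.141, -0.0, 1.568]
ft_force: [-0.5, 0.9, -0.3]
opening: 0.996
grip_force: 0.0
```

>>> {"op": "step_arm", "data": {
  "increments": [
    {"slide": [0,0,-0.03],"roll": 0},
    {"slide": [0,0,-0.08],"roll": 0},
    {"slide": [-0.03,0,-0.12],"roll": 0},
    {"slide": [-0.06,0,-0.12],"roll": 0},
    {"slide": [-0.06,0,-0.12],"roll": 0}
  ]
}}

```text
t: 14.78
eef_pos: [640.0, 204.3, 163.3]
tcp_rot: [3.141, -0.0, 1.566]
ft_force: [-0.2, -0.6, 0.1]
opening: 1.0
grip_force: 0.0
```

```bash
python3 - <<'E'
from h import *
c=imaging.read_camera("wrist");W=world_map(c);save(c,"w7")
print(blob(c,W,(639.5,265),52,50,4),blob(c,W,(639.5,265),38,50,4))
to(442,-91,165,1.571)
E
```

```text
([639.0, 267.0, 70.0, 51.0, 6465.0], [640.0, 268.0]) None
tcp [639.9 205.4 162.8] yaw 1.566 f [-0.5  0.2  0. ] op 1.003 grip 0.0
slide [-297.2 -196.6   -2.2] roll -0.005
```

>>> {"op": "step_arm", "data": {
  "increments": [
    {"slide": [-0.04,-0.027,0],"roll": 0},
    {"slide": [-0.09,-0.06,0],"roll": 0},
    {"slide": [-0.14,-0.092,0],"roll": 0},
    {"slide": [-0.19,-0.126,0],"roll": 0},
    {"slide": [-0.24,-0.159,0],"roll": 0}
  ]
}}

```text
t: 15.45
eef_pos: [479.2, -34.1, 162.4]
tcp_rot: [-3.142, -0.0, 1.569]
ft_force: [0.9, -0.2, -0.1]
opening: 0.998
grip_force: 0.0
```

>>> {"op": "step_arm", "data": {
  "increments": [
    {"slide": [-0.04,-0.027,0],"roll": 0},
    {"slide": [-0.057,-0.038,0],"roll": 0},
    {"slide": [-0.057,-0.038,0],"roll": 0},
    {"slide": [-0.057,-0.038,0],"roll": 0}
  ]
}}

```text
t: 15.95
eef_pos: [442.6, -89.8, 162.5]
tcp_rot: [3.141, -0.0, 1.568]
ft_force: [-0.7, -0.3, -1.0]
opening: 1.001
grip_force: 0.0
```

```bash
python3 - <<'E'
from h import *
c=imaging.read_camera("wrist");W=world_map(c);save(c,"w8")
print(blob(c,W,(442,-91),14,35,4,80))
to(442,-91,4,1.571)
E
```

```text
([442.0, -91.0, 41.0, 13.0, 1501.0], [441.0, -91.0])
tcp [442.6 -89.6 162.5] yaw 1.569 f [ 1.2  0.1 -0. ] op 1.003 grip 0.0
slide [ -1.4  -0.6 158.5] roll -0.002
```

>>> {"op": "step_arm", "data": {
  "increments": [
    {"slide": [-0.0015,-0.0005,0.05],"roll": 0},
    {"slide": [-0.0015,-0.0005,0.1],"roll": 0},
    {"slide": [-0.0015,-0.0005,0.14],"roll": 0},
    {"slide": [-0.0015,-0.0005,0.1585],"roll": 0},
    {"slide": [-0.0015,-0.0005,0.1585],"roll": 0}
  ]
}}

```text
t: 16.62
eef_pos: [441.3, -91.0, 2.9]
tcp_rot: [-3.139, -0.001, 1.569]
ft_force: [-1.0, -0.5, 0.2]
opening: 1.004
grip_force: 0.0
```

>>> {"op": "step_arm", "data": {
  "increments": [
    {"slide": [0,0,0],"roll": 0},
    {"slide": [0,0,0],"roll": 0},
    {"slide": [0,0,0],"roll": 0},
    {"slide": [0,0,0],"roll": 0},
    {"slide": [0,0,0],"roll": 0}
  ],
  "fingers": 0.25
}}

```text
t: 17.25
eef_pos: [441.5, -92.1, 4.3]
tcp_rot: [3.141, 0.0, 1.568]
ft_force: [-0.5, 0.3, -0.1]
opening: 0.531
grip_force: 0.0
```

>>> {"op": "step_arm", "data": {
  "increments": [
    {"slide": [0,0,-0.03],"roll": 0},
    {"slide": [0,0,-0.08],"roll": 0},
    {"slide": [0,0,-0.13],"roll": 0},
    {"slide": [0.05,0,-0.15],"roll": 0},
    {"slide": [0.105,0,-0.15],"roll": 0}
  ]
}}

```text
t: 17.88
eef_pos: [442.4, 13.6, 155.9]
tcp_rot: [3.138, 0.0, 1.566]
ft_force: [0.3, 0.7, -0.6]
opening: 0.251
grip_force: 0.0
```

```bash
python3 - <<'E'
from h import *
to(455,325,154,1.571)
E
```

```text
tcp [442.4  13.6 155.9] yaw 1.566 f [ 0.3  0.7 -0.6] op 0.251 grip 0.0
slide [311.4  11.    1.9] roll -0.005
```

The fingers needed longer to close and I lifted too soon, so the cap was left behind. I'll go back and look.

>>> {"op": "step_arm", "data": {
  "increments": [
    {"slide": [-0.05,0,0],"roll": 0},
    {"slide": [-0.105,0,0],"roll": 0},
    {"slide": [-0.105,0,0],"roll": 0},
    {"slide": [-0.105,0,0],"roll": 0},
    {"slide": [-0.105,0,0],"roll": 0}
  ],
  "fingers": 1
}}

```text
t: 18.5
eef_pos: [441.3, -91.3, 154.1]
tcp_rot: [-3.141, -0.0, 1.569]
ft_force: [-0.7, 0.4, -0.1]
opening: 0.719
grip_force: 0.0
```

```bash
python3 - <<'E'
from h import *
c=imaging.read_camera("wrist");W=world_map(c);save(c,"w9")
print(blob(c,W,(442,-91),14,45,4,80))
to(442,-91,4,1.571)
E
```

```text
([441.0, -91.0, 41.0, 13.0, 1589.0], [441.0, -91.0])
tcp [441.3 -91.2 154.1] yaw 1.569 f [-0.  -0.7 -0.1] op 0.763 grip 0.0
slide [  0.3   0.7 150.1] roll -0.002
```

View pics/w9.png

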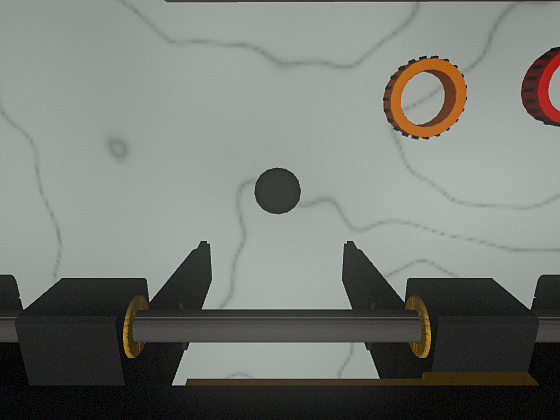

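The cap lies flat and unmoved at (277,190). I'll grasp it again and wait for the fingers to close.

>>> {"op": "step_arm", "data": {
  "increments": [
    {"slide": [0,0,0.04],"roll": 0},
    {"slide": [0,0,0.09],"roll": 0},
    {"slide": [0,0,0.13],"roll": 0},
    {"slide": [0,0,0.15],"roll": 0},
    {"slide": [0,0,0.15],"roll": 0}
  ]
}}

```text
t: 19.18
eef_pos: [440.9, -91.2, 3.1]
tcp_rot: [-3.139, -0.001, 1.569]
ft_force: [-0.5, -0.7, 0.5]
opening: 0.998
grip_force: 0.0
```

>>> {"op": "step_arm", "data": {
  "increments": [
    {"slide": [0,0,0],"roll": 0},
    {"slide": [0,0,0],"roll": 0},
    {"slide": [0,0,0],"roll": 0},
    {"slide": [0,0,0],"roll": 0},
    {"slide": [0,0,0],"roll": 0}
  ],
  "fingers": 0.25
}}

```text
t: 19.8
eef_pos: [441.5, -92.0, 4.3]
tcp_rot: [3.141, 0.0, 1.568]
ft_force: [0.2, 0.7, -0.3]
opening: 0.53
grip_force: 0.0
```

>>> {"op": "step_arm", "data": {
  "increments": [
    {"slide": [0,0,0],"roll": 0},
    {"slide": [0,0,0],"roll": 0},
    {"slide": [0,0,0],"roll": 0},
    {"slide": [0,0,0],"roll": 0}
  ]
}}

```text
t: 20.3
eef_pos: [441.5, -92.0, 4.2]
tcp_rot: [3.141, 0.0, 1.568]
ft_force: [-0.1, 0.7, 1.5]
opening: 0.432
grip_force: 30.0
```

>>> {"op": "step_arm", "data": {
  "increments": [
    {"slide": [0,0,-0.03],"roll": 0},
    {"slide": [0,0,-0.08],"roll": 0},
    {"slide": [0,0,-0.13],"roll": 0},
    {"slide": [0.05,0,-0.15],"roll": 0},
    {"slide": [0.105,0,-0.15],"roll": 0}
  ]
}}

```text
t: 20.92
eef_pos: [442.3, 13.7, 155.7]
tcp_rot: [3.138, 0.0, 1.566]
ft_force: [0.4, 0.4, -0.9]
opening: 0.432
grip_force: 30.0
```

>>> {"op": "step_arm", "data": {
  "increments": [
    {"slide": [0.055,0.002,0],"roll": 0},
    {"slide": [0.11,0.004,0],"roll": 0},
    {"slide": [0.165,0.006,0],"roll": 0},
    {"slide": [0.22,0.008,0],"roll": 0},
    {"slide": [0.265,0.012,0],"roll": 0}
  ]
}}

```text
t: 21.55
eef_pos: [454.0, 280.1, 153.9]
tcp_rot: [-3.141, 0.0, 1.569]
ft_force: [1.1, -0.3, -0.2]
opening: 0.434
grip_force: 30.0
```

>>> {"op": "step_arm", "data": {
  "increments": [
    {"slide": [0.04,0.002,0],"roll": 0},
    {"slide": [0.046,0.002,0],"roll": 0},
    {"slide": [0.046,0.002,0],"roll": 0},
    {"slide": [0.046,0.002,0],"roll": 0}
  ]
}}

```text
t: 22.05
eef_pos: [456.6, 322.9, 154.1]
tcp_rot: [-3.141, 0.0, 1.567]
ft_force: [-0.3, -0.1, -0.1]
opening: 0.43
grip_force: 30.0
```

```bash
python3 - <<'E'
from h import *
c=imaging.read_camera("wrist");W=world_map(c);save(c,"w10")
print(blob(c,W,(456,383),38,28,3),[(m["confidence"],np.round(ray_plane(c,m["uv"],38))) for m in mark_of("wrist","burner_small_seat")])
to(456,383,54,1.571)
E
```

```text
([457.0, 383.0, 34.0, 37.0, 1459.0], [457.0, 383.0]) []
tcp [456.8 323.  154.3] yaw 1.567 f [ 0.   0.3 -0.7] op 0.435 grip 30.0
slide [ 60.   -1.1 100.3] roll -0.004
```

View pics/w10.png

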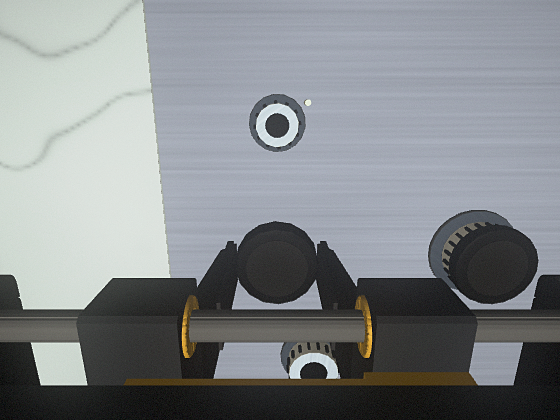

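The small cap is held at (277,262), the small burner crown is at (277,125), and the large burner with its cap is at (485,262). I'll place the small cap.

>>> {"op": "step_arm", "data": {
  "increments": [
    {"slide": [0.04,0,0],"roll": 0},
    {"slide": [0.06,0,0.03],"roll": 0},
    {"slide": [0.06,0,0.07],"roll": 0},
    {"slide": [0.06,0,0.09],"roll": 0},
    {"slide": [0.06,0,0.1],"roll": 0}
  ]
}}

```text
t: 22.78
eef_pos: [456.8, 383.2, 53.2]
tcp_rot: [-3.141, 0.001, 1.567]
ft_force: [0.4, 0.6, -0.2]
opening: 0.434
grip_force: 30.0
```

>>> {"op": "step_arm", "data": {
  "increments": [
    {"slide": [0,0,0.004],"roll": 0},
    {"slide": [0,0,0.008],"roll": 0},
    {"slide": [0,0,0.0105],"roll": 0},
    {"slide": [0,0,0.0115],"roll": 0},
    {"slide": [0,0,0.0115],"roll": 0}
  ]
}}

```text
t: 23.4
eef_pos: [456.9, 384.0, 42.8]
tcp_rot: [3.141, -0.0, 1.568]
ft_force: [0.3, -0.8, -0.3]
opening: 0.432
grip_force: 30.0
```

>>> {"op": "step_arm", "data": {
  "increments": [
    {"slide": [0,0,0],"roll": 0}
  ]
}}

```text
t: 23.52
eef_pos: [456.9, 384.0, 42.8]
tcp_rot: [3.141, -0.0, 1.568]
ft_force: [1.1, -0.1, -1.0]
opening: 0.429
grip_force: 30.0
```

>>> {"op": "step_arm", "data": {
  "increments": [
    {"slide": [0,0,0],"roll": 0},
    {"slide": [0,0,0],"roll": 0},
    {"slide": [0,0,0],"roll": 0},
    {"slide": [0,0,0],"roll": 0},
    {"slide": [0,0,0],"roll": 0}
  ],
  "fingers": 1
}}

```text
t: 24.15
eef_pos: [456.9, 384.0, 42.6]
tcp_rot: [3.142, -0.0, 1.568]
ft_force: [-0.1, 0.2, -0.1]
opening: 0.902
grip_force: 0.0
```

>>> {"op": "step_arm", "data": {
  "increments": [
    {"slide": [0,0,-0.03],"roll": 0},
    {"slide": [0,0,-0.08],"roll": 0},
    {"slide": [-0.03,0,-0.12],"roll": 0},
    {"slide": [-0.06,0,-0.12],"roll": 0},
    {"slide": [-0.06,0,-0.12],"roll": 0}
  ]
}}

```text
t: 24.78
eef_pos: [456.7, 322.7, 163.3]
tcp_rot: [3.141, -0.0, 1.566]
ft_force: [-0.1, -0.4, 0.3]
opening: 0.997
grip_force: 0.0
```

```bash
python3 - <<'E'
from h import *
c=imaging.read_camera("wrist");W=world_map(c);save(c,"w11")
print(blob(c,W,(457,383),52,35,4))
to(453,-406,163,1.571)
E
```

```text
([456.0, 384.0, 42.0, 51.0, 2277.0], [456.0, 385.0])
tcp [456.9 323.6 163. ] yaw 1.566 f [ 0.5  1.  -0.1] op 1.001 grip 0.0
slide [-7.296e+02 -7.000e-01 -0.000e+00] roll -0.005
```

>>> {"op": "step_arm", "data": {
  "increments": [
    {"slide": [-0.045,0,0],"roll": 0},
    {"slide": [-0.1,0,0],"roll": 0},
    {"slide": [-0.155,0,0],"roll": 0},
    {"slide": [-0.21,0,0],"roll": 0},
    {"slide": [-0.265,0,0],"roll": 0}
  ]
}}

```text
t: 25.45
eef_pos: [456.2, 58.0, 162.4]
tcp_rot: [-3.142, -0.0, 1.569]
ft_force: [1.4, -0.4, 0.7]
opening: 1.002
grip_force: 0.0
```

>>> {"op": "step_arm", "data": {
  "increments": [
    {"slide": [-0.055,0,0],"roll": 0},
    {"slide": [-0.11,0,0],"roll": 0},
    {"slide": [-0.165,0,0],"roll": 0},
    {"slide": [-0.22,0,0],"roll": 0},
    {"slide": [-0.275,0,0],"roll": 0}
  ]
}}

```text
t: 26.08
eef_pos: [455.6, -217.5, 162.3]
tcp_rot: [-3.142, -0.0, 1.568]
ft_force: [1.1, -0.9, -0.2]
opening: 0.999
grip_force: 0.0
```

>>> {"op": "step_arm", "data": {
  "increments": [
    {"slide": [-0.055,0,0],"roll": 0},
    {"slide": [-0.11,0,0],"roll": 0},
    {"slide": [-0.16,0,0],"roll": 0},
    {"slide": [-0.187,0,0],"roll": 0},
    {"slide": [-0.187,0,0],"roll": 0}
  ]
}}

```text
t: 26.7
eef_pos: [454.8, -404.2, 161.6]
tcp_rot: [-3.141, -0.001, 1.566]
ft_force: [-1.1, 0.2, -0.9]
opening: 1.0
grip_force: 0.0
```

>>> {"op": "step_arm", "data": {
  "increments": [
    {"slide": [0,0,0],"roll": 0},
    {"slide": [0,0,0],"roll": 0}
  ]
}}

```text
t: 26.95
eef_pos: [454.9, -401.9, 162.7]
tcp_rot: [-3.141, -0.0, 1.569]
ft_force: [-0.1, 0.6, -0.2]
opening: 1.0
grip_force: 0.0
```

```bash
python3 - <<'E'
from h import *
c=imaging.read_camera("wrist");W=world_map(c);save(c,"w12")
print(blob(c,W,(453,-406),14,40,4,80))
to(453,-406,4,1.571)
E
```

```text
([453.0, -403.0, 55.0, 13.0, 2713.0], [453.0, -403.0])
tcp [ 454.9 -402.   162.8] yaw 1.569 f [-0.4 -0.   0.3] op 0.998 grip 0.0
slide [ -4.   -1.9 158.8] roll -0.002
```

Medium cap at (453,-403).

>>> {"op": "step_arm", "data": {
  "increments": [
    {"slide": [-0.001,-0.002,0.05],"roll": 0},
    {"slide": [-0.001,-0.002,0.1],"roll": 0},
    {"slide": [-0.001,-0.002,0.14],"roll": 0},
    {"slide": [-0.001,-0.002,0.1585],"roll": 0},
    {"slide": [-0.001,-0.002,0.1585],"roll": 0}
  ]
}}

```text
t: 27.62
eef_pos: [452.6, -403.6, 3.8]
tcp_rot: [-3.141, -0.001, 1.568]
ft_force: [0.5, -1.1, 1.1]
opening: 0.997
grip_force: 0.0
```

>>> {"op": "step_arm", "data": {
  "increments": [
    {"slide": [0,0,0],"roll": 0},
    {"slide": [0,0,0],"roll": 0},
    {"slide": [0,0,0],"roll": 0},
    {"slide": [0,0,0],"roll": 0},
    {"slide": [0,0,0],"roll": 0}
  ],
  "fingers": 0.35
}}

```text
t: 28.25
eef_pos: [452.6, -404.1, 4.4]
tcp_rot: [3.141, 0.0, 1.568]
ft_force: [-0.1, 0.1, 3.3]
opening: 0.581
grip_force: 30.0
```

>>> {"op": "step_arm", "data": {
  "increments": [
    {"slide": [0,0,0],"roll": 0},
    {"slide": [0,0,0],"roll": 0},
    {"slide": [0,0,0],"roll": 0}
  ]
}}

```text
t: 28.62
eef_pos: [452.6, -404.1, 4.4]
tcp_rot: [3.141, 0.0, 1.568]
ft_force: [-0.6, 0.4, 6.1]
opening: 0.582
grip_force: 30.0
```

>>> {"op": "step_arm", "data": {
  "increments": [
    {"slide": [0,0,-0.03],"roll": 0},
    {"slide": [0,0,-0.08],"roll": 0},
    {"slide": [0,0,-0.13],"roll": 0},
    {"slide": [0.05,0.004,-0.15],"roll": 0},
    {"slide": [0.105,0.008,-0.15],"roll": 0}
  ]
}}

```text
t: 29.25
eef_pos: [461.0, -298.5, 155.4]
tcp_rot: [3.14, 0.002, 1.566]
ft_force: [-0.2, 1.0, -2.2]
opening: 0.579
grip_force: 30.0
```

>>> {"op": "step_arm", "data": {
  "increments": [
    {"slide": [0.055,0.004,0],"roll": 0},
    {"slide": [0.11,0.008,0],"roll": 0},
    {"slide": [0.165,0.012,0],"roll": 0},
    {"slide": [0.22,0.016,0],"roll": 0},
    {"slide": [0.275,0.02,0],"roll": 0}
  ]
}}

```text
t: 29.88
eef_pos: [481.4, -22.4, 154.0]
tcp_rot: [-3.141, -0.0, 1.568]
ft_force: [1.2, 0.3, -2.2]
opening: 0.581
grip_force: 30.0
```

>>> {"op": "step_arm", "data": {
  "increments": [
    {"slide": [0.055,0.005,0],"roll": 0},
    {"slide": [0.1,0.01,0],"roll": 0},
    {"slide": [0.113,0.011,0],"roll": 0},
    {"slide": [0.113,0.011,0],"roll": 0},
    {"slide": [0.113,0.011,0],"roll": 0}
  ]
}}

```text
t: 30.5
eef_pos: [492.9, 87.8, 154.0]
tcp_rot: [-3.141, 0.0, 1.567]
ft_force: [0.6, -1.1, -1.2]
opening: 0.579
grip_force: 30.0
```

```bash
python3 - <<'E'
from h import *
c=imaging.read_camera("wrist");W=world_map(c);save(c,"w13")
print(blob(c,W,(492,149),38,38,3),[(m["confidence"],np.round(ray_plane(c,m["uv"],38))) for m in mark_of("wrist","burner_medium_seat")])
to(491.5,149,54,1.571)
E
```

```text
([491.0, 148.0, 48.0, 37.0, 2948.0], [491.0, 149.0]) [(0.77, array([490., 152.,  38.]))]
tcp [493.   87.7 154.1] yaw 1.566 f [ 0.7  0.8 -1.4] op 0.579 grip 30.0
slide [ 61.3  -1.8 100.1] roll -0.005
```

View pics/w13.png

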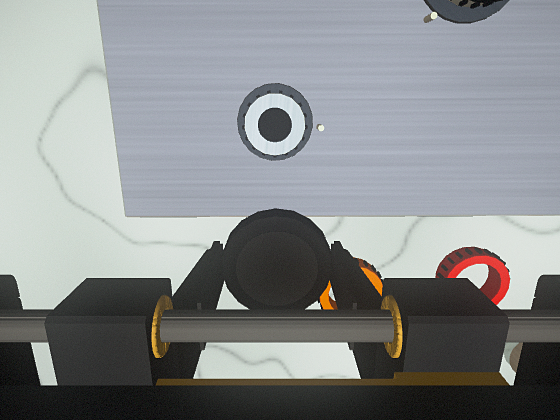

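The medium cap is held level at (277,258), with the medium burner at (275,124). I'll place it.

>>> {"op": "step_arm", "data": {
  "increments": [
    {"slide": [0.04,-0.0015,0],"roll": 0},
    {"slide": [0.061,-0.0015,0.03],"roll": 0},
    {"slide": [0.061,-0.0015,0.07],"roll": 0},
    {"slide": [0.061,-0.0015,0.09],"roll": 0},
    {"slide": [0.061,-0.0015,0.1],"roll": 0}
  ]
}}

```text
t: 31.22
eef_pos: [491.5, 149.1, 53.2]
tcp_rot: [-3.14, 0.0, 1.567]
ft_force: [-0.8, 0.0, -2.3]
opening: 0.581
grip_force: 30.0
```

>>> {"op": "step_arm", "data": {
  "increments": [
    {"slide": [0,0,0.004],"roll": 0},
    {"slide": [0,0,0.008],"roll": 0},
    {"slide": [0,0,0.0105],"roll": 0},
    {"slide": [0,0,0.0115],"roll": 0},
    {"slide": [0,0,0.0115],"roll": 0}
  ]
}}

```text
t: 31.85
eef_pos: [491.7, 149.9, 42.8]
tcp_rot: [3.141, -0.0, 1.568]
ft_force: [0.1, 0.0, -2.2]
opening: 0.58
grip_force: 30.0
```

>>> {"op": "step_arm", "data": {
  "increments": [
    {"slide": [0,0,0],"roll": 0}
  ]
}}

```text
t: 31.98
eef_pos: [491.7, 149.9, 42.8]
tcp_rot: [3.141, -0.0, 1.568]
ft_force: [-1.2, 0.1, -1.8]
opening: 0.578
grip_force: 30.0
```

>>> {"op": "step_arm", "data": {
  "increments": [
    {"slide": [0,0,0.0005],"roll": 0},
    {"slide": [0,0,0.0005],"roll": 0},
    {"slide": [0,0,0.0005],"roll": 0},
    {"slide": [0,0,0.0005],"roll": 0},
    {"slide": [0,0,0.0005],"roll": 0}
  ],
  "fingers": 1
}}

```text
t: 32.6
eef_pos: [491.7, 149.9, 42.2]
tcp_rot: [3.141, 0.0, 1.568]
ft_force: [0.9, 0.5, -0.2]
opening: 0.989
grip_force: 0.0
```

>>> {"op": "step_arm", "data": {
  "increments": [
    {"slide": [0,0,-0.03],"roll": 0},
    {"slide": [0,0,-0.08],"roll": 0},
    {"slide": [-0.02,0.03,-0.13],"roll": 0},
    {"slide": [-0.02,0.06,-0.17],"roll": 0},
    {"slide": [-0.02,0.06,-0.17],"roll": 0}
  ]
}}

```text
t: 33.22
eef_pos: [553.9, 129.5, 214.8]
tcp_rot: [3.136, -0.001, 1.567]
ft_force: [-0.2, -0.1, -0.6]
opening: 1.0
grip_force: 0.0
```

>>> {"op": "step_arm", "data": {
  "increments": [
    {"slide": [0,0,0],"roll": 0},
    {"slide": [0,0,0],"roll": 0}
  ]
}}

```text
t: 33.48
eef_pos: [550.5, 129.8, 210.8]
tcp_rot: [-3.139, 0.0, 1.568]
ft_force: [-0.4, -0.5, -0.2]
opening: 1.0
grip_force: 0.0
```

```bash
python3 - <<'E'
from h import *
for n in("wrist","side","scene"):
    c=imaging.read_camera(n);W=world_map(c);save(c,"f"+n)
    for k,xy,r in(("M",(491,149),40),("L",(640,265),48),("S",(457,383),32)): print(n,k,blob(c,W,xy,52,r,4))
E
```

```text
wrist M ([491.0, 150.0, 55.0, 51.0, 2705.0], [492.0, 151.0])
wrist L ([639.0, 266.0, 69.0, 51.0, 4997.0], [639.0, 262.0])
wrist S None
side M ([491.0, 147.0, 57.0, 52.0, 218.0], [490.0, 144.0])
side L ([640.0, 263.0, 73.0, 52.0, 232.0], [638.0, 260.0])
side S ([457.0, 381.0, 44.0, 52.0, 92.0], [455.0, 378.0])
scene M ([492.0, 153.0, 60.0, 52.0, 318.0], [494.0, 153.0])
scene L ([641.0, 269.0, 71.0, 52.0, 627.0], [642.0, 269.0])
scene S ([458.0, 386.0, 42.0, 52.0, 220.0], [459.0, 386.0])
```

View pics/fwrist.png

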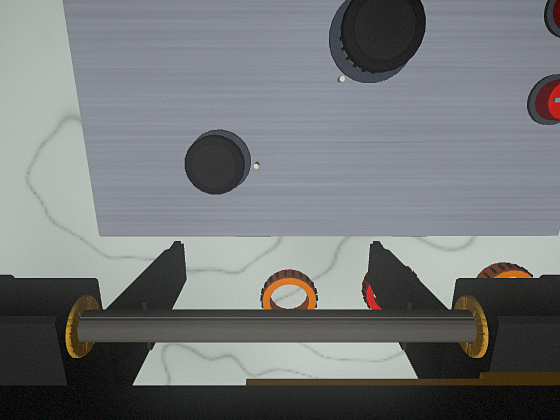

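View pics/fside.png

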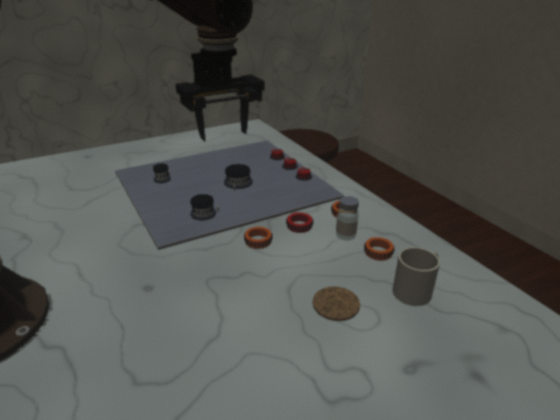

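All three caps are flat and centred, at (161,172), (237,176) and (202,205) in the side picture. The coaster, mug and jar are unmoved and the arm is clear, so I'll hand the job in.

```bash
python3 -c "
from cell import env
print(env.job_done())"
```

```text
the job is handed in; nothing more can be done
None
```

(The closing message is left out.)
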